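# Lean the tray board on the dryer and start it with the key

### The arm

A 6-joint arm with a two-finger parallel gripper is mounted at the origin on the work surface. World frame = base frame: x ahead of the robot, y to its left, z up, the work surface at z = 0. Lengths are in m, angles in rad, forces in N, time in s.
With the tool pointing down it reaches from about 0.225 to 0.875 m from the base axis. Payload 3.4 kg.
Tool frame: the origin (TCP) lies between the finger pads; the fingertips stand 14 mm ahead of it and the grasp point (between the pads) lies 5 mm behind it; z points along the fingers, y is the direction in which the jaws open and shut (so a half turn about z gives the same grasp; the last joint's range is limited). The gripper opens to 85 mm and grips with 20 to 120 N. Pads are 22 mm wide; open, the fingers measure 114 mm over their backs; the gripper's body (76 mm by 85 mm) begins 54 mm behind the grasp point. The pads swing forward as they close: fully open they stand 13 mm farther back than shut.
Start: joints at [0.996, 0.276, 1.505, -0, 1.361, -0.121], TCP at [0.252, 0.517, 0.245] pointing down, gripper open.
Joint ranges: [-2.89, 2.89], [-0.75, 2.08], [0.22, 2.7], [-1.18, 4.32], [0.11, 2.71], [-2.7, 2.7]. Speed limits (rad/s): [2.57, 2.57, 3.14, 3.14, 3.14, 3.14].

### API

Orientations are given as a unit quaternion [w, x, y, z].
In Python, from rig import manip, get_image, job gives the robot as it stands. The module is installed in compiled form; this text tells all that it offers.
- The arm moves only by the tool step_arm, never from a script. Its argument "moves" is one flat list of numbers, 5 for each row, row after row: the shift along the tool's x, y, z as a fraction of full scale, then the turn about the tool's z as a fraction of full scale, then the gripper's target within -1 to 1 (shut at 1, half-way at 0, fully open at -1). In form: [dx, dy, dz, twist, hand, dx, dy, dz, twist, hand, ...]. A call has 1 to 5 rows; each row is the pose to reach, as a shift and turn from the pose commanded when the call began, along the tool's axes at that moment, turning the shorter way round; what a row does not reach only later rows make up. Full scale, the value 1, is 500 mm for a shift and pi rad for a turn. A row lasts 1/10 s, in which the tool goes at most 50 mm and 8.59 degrees, less where a joint would pass 70% of its speed; a pose out of reach is approached as far as the arm can. A call with a number of a shift or a turn outside -1 to 1 is refused whole. A call with a gripper value outside its range is refused whole. The fingers move at their own pace and stop on an object; "force" is the grip in N (left out, the last holds). Time passes only in rows, so rows that repeat a pose let the fingers close. It gives the time, the measured TCP pose, the force and the opening at its end, in the units of the state.
- manip.get_state(): the state, without advancing time (a new reading comes with each control period).
- get_image(name): name is "scene" or "top"; returns a dict with "frame" (420x560x3 uint8, blue, green, red), "fx", "fy", "cx", "cy" (pixels), "k1" (the pictures are not rectified: a ray, as slopes to the right and down, at radius r is drawn at 1 + k1 r^2 times it, then the intrinsics apply), "rvec" (rotation vector, rad) and "tvec" (3), from world to camera coordinates, as OpenCV has them. Camera axes: x right, y down, z forward; pixel columns grow to the right and rows downward; lengths in m; the calibration is good to about 2 mm. A picture is of the moment at which its call begins. There is no depth.
- job.sign_off(): hands the job in, once; it reports no verdict.
The state is a dict: "clock": time; "qpos": joint angles; "qd": joint speeds; "effort": joint torques, N m; "position": TCP position; "ee_rot": TCP orientation; "contact_force": force on the tool from outside, world axes, zero at the start; "moment": the same for the moment, N m; "width": finger opening in m.
Only numpy, scipy, OpenCV 4.12 (cv2) and the standard library are available. Lean on these libraries where they do the work, as an engineer would, in place of code of your own. Each camera call takes 0.05 s, during which the arm holds its last target. There are 200 camera calls.

### The job

Take the wooden board out of the rack and lean it to dry on the warm-air dryer: its lower edge down in the groove, roughly centred and square, its back resting against the black rail, lowered into place rather than dropped. Then take the red key from its holder, push it fully into the lock on the sloping switch box, and turn it clockwise to its stop to start the dryer, leaving the key in and the board leaning. Leave the blue board, the jar and the sieve where they are.

Things in the scene. Friction and masses are not known exactly. Their poses are not given: they have to be found in the camera images.
- board: Light brown wooden board with slightly darker side strips, 14 mm thick (its x) by 150 mm wide (its y) by 180 mm high (its z), 0.18 to 0.33 kg, standing upright in one of the rack's two slots. Origin: middle of its lower edge, 12 mm above the table at the start. z points up along the board.
- board_center (a point): Centre of the wooden board, 90 mm above its lower edge; axes as the board.
- blue_board: Blue plastic board of the same size (14 x 150 x 180 mm), standing in the rack's other slot; to be left alone. Origin: middle of its lower edge.
- rack: Drain rack, fixed: wooden foot 170 (x) x 190 (y) x 12 mm high with two slots along its y, at x = -45 and +45 mm. Each slot is made of two pairs of upright 8 mm steel pegs at y = -55 and +55 mm, gap 17 mm, reaching 64 mm above the table. Origin: centre of its underside.
- dryer: Warm-air dryer, fixed. Origin: on the table under it; z up; groove (260 mm long) and rail run along y. Groove: x = 18 to 52 mm, floor 20 mm up, between lips 36 mm high. Black rail: 8 mm radius, 230 mm long, axis at x = -30 mm, 110 mm up. White housing: x = -121 to -39 mm, 82 mm high. A board in the groove leans towards -x on the rail, 24 to 34 degrees from vertical.
- switchbox: Grey switch box, fixed, about 100 x 100 mm, up to 96 mm high. Origin: centre of its underside. Its top slopes 30 degrees: its normal leans from vertical towards the box's own -x. The lock stands on it; a red mark shows off, a green mark on.
- lock_mouth (a point): Centre of the mouth of the lock's key slot, on the top face of the turning lock cylinder (brass in a steel ring 58 mm across, standing 34 mm out of the sloping top). z points out of the lock along its axis, 30 degrees from vertical; slot 22 mm along y, 9 mm along x, 32 mm deep, chamfered. The axes turn with it.
- lock (a joint): Turn of the lock cylinder in rad: 0 off (start), 1.3 on at the stop; grows clockwise seen from outside. It stays where it is left.
- keyholder: Dark wooden key holder block, fixed, 70 x 70 x 40 mm high, with a slot like the lock's in its top, long side along its y. Origin: centre of its underside.
- key: Large switch key, 75 mm long, 60 g, standing upright in the holder. Origin: tip of the blade, on its axis; z points from tip to handle. Steel blade 18 mm (y) x 6 mm (x) x 30 mm, its last 6 mm narrower (12 x 4 mm); red handle 40 mm (y) x 12 mm (x), z = 30 to 75 mm. Fully in, the handle sits on the slot's mouth. Same after a half turn about z.
- jar: Amber jar with a white lid, 64 mm across, 110 mm high; leave alone. Origin: centre of its underside.
- sieve: Round wooden sieve frame, 100 mm across, 50 mm high, lying flat; leave alone. Origin: centre of its underside.
Mind the look-alikes: they are no part of the job. What is meant by the key is not green or turquoise, and is the larger of those in its own colour.

How it is judged:
By the outcome, as a careful person would: the job done as asked, in the order asked, and still so for the second after the job is handed in, with the robot touching nothing.
It also fails if it takes over 58 s, if anything falls off the work surface, if the arm or the gripper's body presses on something with over 40 N, if the wrist force passes 120 N, or if a joint passes its speed limit or range.

## Working session

There is one attempt and no reset: what is moved stays moved. The work goes in short steps, Python scripts to look and compute and a tool call to move; the robot and the scene stay as the last step left them, time stands still between calls to the robot, and variables do not carry over. Pictures are saved under pics/ and viewed, about 8 in all and at most 12, crops included, and the job is handed in when it is done.

Besides the shell and the picture viewer there is one more tool, called after ">>>" as name(argument=value, ...) on one line, values as JSON. step_arm: Moves the arm, as the interface text tells. Its arguments: {"type":"object","properties":{"moves":{"type":"array","items":{"type":"number","minimum":-1,"maximum":1}},"force":{"type":"number"}},"required":["moves"]}

```bash
mkdir -p pics; cat > h.py <<'E'
import numpy as np, cv2
from scipy.spatial.transform import Rotation as R
from rig import manip, get_image, job
def cam(n):
    d=get_image(n); d['Rm']=cv2.Rodrigues(np.array(d['rvec'],float))[0]; d['t']=np.array(d['tvec'],float).ravel()
    return d
def ray(d,u,v):
    x,y=(u-d['cx'])/d['fx'],(v-d['cy'])/d['fy']
    rd=np.hypot(x,y); r=rd
    for _ in range(20): r=rd/(1+d['k1']*r*r)
    s=r/rd if rd>0 else 1
    w=d['Rm'].T@np.array([x*s,y*s,1]); o=-d['Rm'].T@d['t']
    return o,w
def onz(d,u,v,z):
    o,w=ray(d,u,v); return o+w*(z-o[2])/w[2]
def proj(d,p):
    c=d['Rm']@np.array(p)+d['t']; x,y=c[:2]/c[2]; k=1+d['k1']*(x*x+y*y)
    return np.array([d['fx']*x*k+d['cx'],d['fy']*y*k+d['cy']])
def tri(d1,p1,d2,p2):
    o1,w1=ray(d1,*p1);o2,w2=ray(d2,*p2)
    s=np.linalg.lstsq(np.c_[w1,-w2],o2-o1,rcond=None)[0]
    a,b=o1+w1*s[0],o2+w2*s[1]
    return (a+b)/2,np.linalg.norm(a-b)
def st():
    s=manip.get_state(); q=np.array(s['ee_rot']); Rt=R.from_quat(q[[1,2,3,0]])
    return s,np.array(s['position']),Rt
E
python3 - <<'E'
from h import *
for n in ('scene','top'):
    d=cam(n); cv2.imwrite(f'pics/{n}0.png',cv2.resize(d['frame'],(784,588),interpolation=cv2.INTER_CUBIC))
    cv2.imwrite(f'raw_{n}.png',d['frame'])
    print(n,d['fx'],d['cx'],d['cy'],d['k1'],-d['Rm'].T@d['t'],d['Rm'].tolist())
s,p,r=st();print(s,r.as_matrix())
E
```

```text
scene 384.9077713304257 278.42652491465475 210.1374569415094 0.011771956169364538 [ 1.0213379  -0.47101753  0.73567152] [[0.6922843788685367, 0.7215207836042472, -0.012251432639385773], [0.5080460514254643, -0.49937620101761493, -0.7017924333363883], [-0.5124759003168821, 0.47961564683017555, -0.7122761282747537]]
top 393.62970578652494 277.00418320911245 206.46698172485642 0.0181410477056779 [ 0.43831045 -0.05063861  1.1139353 ] [[0.007410535811847141, -0.999920047761178, 0.010246074578347246], [-0.9954859895169363, -0.00834642500797611, -0.09454090048795204], [0.09461885982439208, -0.009499224961540112, -0.9954682496647808]]
{'clock': 0.1, 'qpos': array([ 9.95997663e-01,  2.76497140e-01,  1.50599968e+00, -5.74229679e-05,
        1.36067484e+00, -1.21017937e-01]), 'qd': array([-0.00151157, -0.00010956, -0.003797  ,  0.00043704,  0.00059604,
        0.00059675]), 'effort': array([ 2.39587698e-04, -4.17698765e+01, -2.46404672e+01, -5.67484476e-04,
        5.76539256e-03, -2.38444477e-05]), 'position': array([0.25185113, 0.51641911, 0.24454865]), 'ee_rot': array([-2.42774111e-04,  2.24942751e-01,  9.74371662e-01, -7.51774923e-04]), 'contact_force': array([ 0.57022918,  0.22050598, -0.4409939 ]), 'moment': array([-0.00237708,  0.00520486, -0.02699794]), 'width': 0.08525686547702183} [[-8.98801400e-01  4.38355319e-01 -8.11317066e-04]
 [ 4.38356049e-01  8.98800387e-01 -1.35579581e-03]
 [ 1.34891790e-04 -1.57423691e-03 -9.99998752e-01]]
```

View pics/scene0.png

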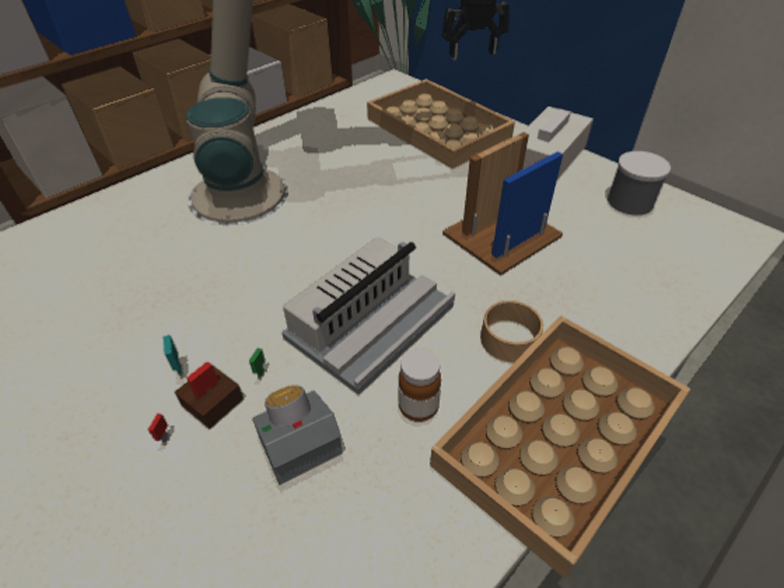

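View pics/top0.png

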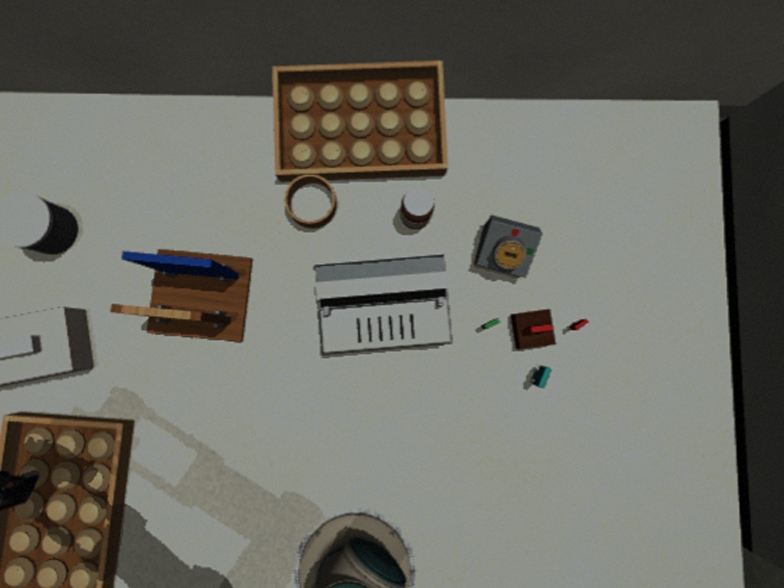

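Scene view: the wooden board is in the near slot at about (495,185), the blue board beside it at (528,205), the dryer at (370,310) and the switch box at (298,435).

Key candidates (scene px):
- Red in the dark holder, (203,380).
- Small red, loose, (158,428).
- Green (258,362) and turquoise (172,353).

The larger red one standing in the holder fits the description. I'll confirm with an enlarged crop.

```bash
python3 - <<'E'
import cv2,numpy as np
s=cv2.imread('raw_scene.png');t=cv2.imread('raw_top.png')
def crop(im,x,y,w,h,k=5,g=1.5):
    c=np.clip(im[y:y+h,x:x+w].astype(float)*g,0,255).astype(np.uint8)
    c=cv2.resize(c,None,fx=k,fy=k,interpolation=cv2.INTER_CUBIC)
    for i in range(0,w,10):
        cv2.line(c,(i*k,0),(i*k,4 if i%20 else 10),(255,0,255),1)
        if i%20==0: cv2.putText(c,str(x+i),(i*k,20),0,.35,(255,0,255),1)
    for j in range(0,h,10):
        cv2.line(c,(0,j*k),(4 if j%20 else 10,j*k),(255,0,255),1)
        if j%20==0: cv2.putText(c,str(y+j),(10,j*k),0,.35,(255,0,255),1)
    return c
A=np.hstack([crop(s,105,235,80,60),crop(s,175,265,80,80)[:300]]) 
B=np.hstack([crop(t,335,150,80,60),crop(t,335,210,80,60)])
cv2.imwrite('pics/keys.png',np.vstack([A,B]))
C=np.hstack([crop(s,310,85,100,110,4),crop(s,195,160,100,110,4)])[:440]
D=np.hstack([crop(t,75,170,115,80,3.5.__int__()+0,1.5),crop(t,215,175,115,80,3)])
D=cv2.resize(D,(800,int(D.shape[0]*800/D.shape[1])))[:160] if 0 else np.hstack([D,np.zeros((D.shape[0],800-D.shape[1],3),np.uint8)])
cv2.imwrite('pics/board.png',np.vstack([C[:360],D]))
E
```

```text
(no output)
```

View pics/keys.png

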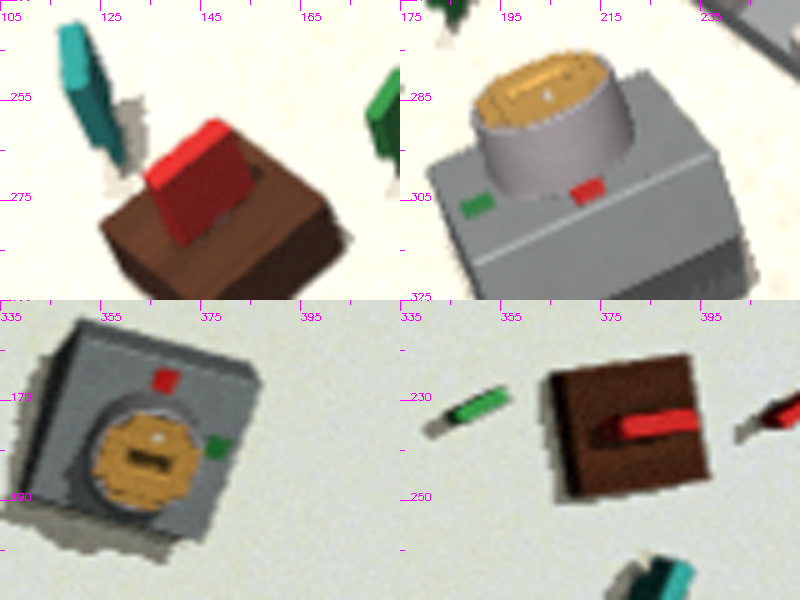

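View pics/board.png

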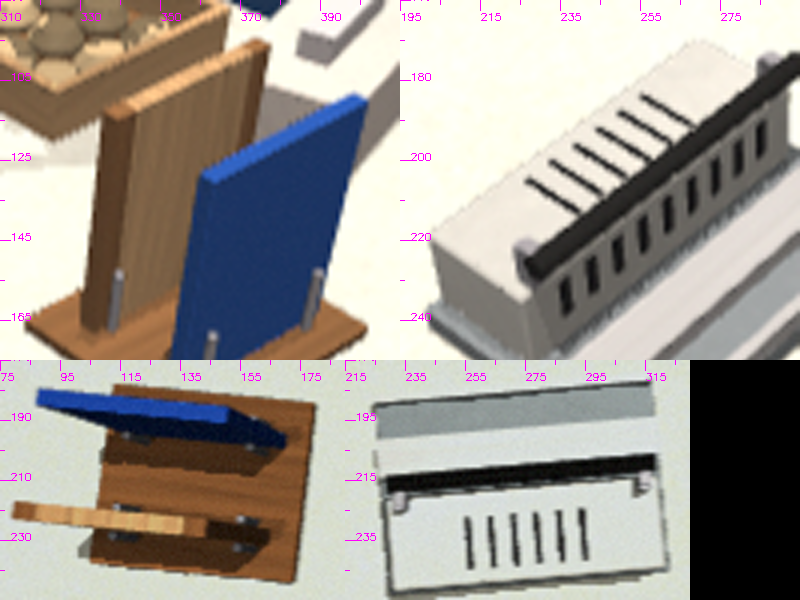

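The enlarged crop confirms it: the red key standing in the dark holder, at scene (144,270) and top (386,234), is clearly larger than the loose red one at top (412,231). The lock slot runs about (360.6,180.6) to (369.4,183.4) in top. The wooden board's top face runs (79,220.7) to (144.3,225.7) in top.

```bash
cat > m.py <<'E'
from h import *
S=cam('scene');T=cam('top')
P=lambda *a:print(*[np.round(x,4) if not isinstance(x,str) else x for x in a])
def mask(d,lo,hi,box,n=1):
    x,y,w,h=box; hsv=cv2.cvtColor(d['frame'],cv2.COLOR_BGR2HSV)[y:y+h,x:x+w]
    m=cv2.inRange(hsv,lo,hi); c=max(cv2.findContours(m,0,2)[0],key=cv2.contourArea)
    return c.reshape(-1,2)+[x,y]
E
python3 - <<'E'
from m import *
a,b=onz(T,79,220.7,.192),onz(T,144.3,225.7,.192)
P('board',a,b,(a+b)/2,np.linalg.norm(a-b),'yaw',np.degrees(np.arctan2(*(-(b-a))[:2]*[-1,1])))
# near top corner of board in scene for check
for p in [a,b]: P('  proj scene',proj(S,p))
# rack foot corners z=.012 (top)
rc=[onz(T,75+x/3,170+(y-360)/3,.012) for x,y in [(115,384),(315,404),(295,581),(78,557)]]
P('rack',*rc)
# dryer: rail ends in top z=.110 ; scene
l,r=onz(T,215+(387-345)/3,170+(484-360)/3,.11),onz(T,215+(656-345)/3,170+(462-360)/3,.11)
P('rail',l,r,(l+r)/2,np.linalg.norm(l-r))
hc=[onz(T,215+(x-345)/3,170+(y-360)/3,.082) for x,y in [(387,494),(656,472),(668,568),(392,594)]]
P('housing',*hc)
oc=[onz(T,215+(x-345)/3,170+(y-360)/3,.036) for x,y in [(376,404),(652,382)]]
P('outer',*oc)
P('rail scene tri',*tri(S,(195+530/4-100,160+268/4),T,(215+(656-345)/3,170+(462-360)/3)))
# lock
for n,d,bx in (('S',S,(188,272,40,25)),('T',T,(345,165,35,32))):
    c=mask(d,(10,90,60),(30,255,255),bx); e=cv2.fitEllipse(cv2.convexHull(c.astype(np.int32))); P(n,'brass',e[0],e[1])
    d['e']=e[0]
m,res=tri(S,S['e'],T,T['e']);P('mouth',m,res)
z=m[2]
s1,s2=onz(T,360.6,180.6,z),onz(T,369.4,183.4,z);P('slot',s1,s2,np.degrees(np.arctan2(*(s1-s2)[:2]*[-1,1])))
q1,q2=onz(S,196,284.6,z),onz(S,210,278,z);P('slotS',q1,q2)
for nm,ps,pt in (('red',(212.4,303.2),(366,166.2)),('green',(190.6,306),(376.4,179.4))): P(nm,*tri(S,ps,T,pt))
bc=[(350.5,154),(386.5,167)]
P('ridge',*[onz(T,*p,.096) for p in bc])
# key handle top: z=.040-.030+.075=.085 approx
c=mask(T,(0,150,90),(8,255,255),(370,225,35,20)); (cx,cy),wh,an=cv2.minAreaRect(c.astype(np.int32)); P('keyTop px',(cx,cy),wh,an)
hol=[onz(T,335+(x-400)/5,210+(y-300)/5,.04) for x,y in [(553,375),(690,354),(711,478),(575,497)]]
P('holder',*hol,sum(hol)/4)
P('keytop scene', *tri(S,(105+182/5,235+150/5),T,(386.5,233.8)))
E
```

```text
board [0.4889 0.4001 0.192 ] [0.4784 0.2493 0.192 ] [0.4836 0.3247 0.192 ] 0.1512 yaw -3.9943
  proj scene [373.7949  94.2385]
  proj scene [335.7796 113.3253]
rack [0.6196 0.3994 0.012 ] [0.6024 0.2125 0.012 ] [0.4369 0.2259 0.012 ] [0.4577 0.4257 0.012 ]
rail [0.5202 0.0623 0.11  ] [ 0.541  -0.1671  0.11  ] [ 0.5306 -0.0524  0.11  ] 0.2304
housing [0.5137 0.0653 0.082 ] [ 0.535  -0.1703  0.082 ] [ 0.4511 -0.1805  0.082 ] [0.4268 0.0593 0.082 ]
outer [0.6    0.0822 0.036 ] [ 0.6228 -0.1721  0.036 ]
rail scene tri [ 0.5388 -0.1679  0.1191] 0.0045
S brass [202.4723 282.4073] [11.1527 27.0809]
T brass [364.0498 181.9553] [18.4113 21.9642]
mouth [ 0.6014 -0.2868  0.0979] 0.0011
slot [ 0.6046 -0.2782  0.0979] [ 0.5974 -0.3011  0.0979] -17.4409
slotS [ 0.597  -0.2984  0.0979] [ 0.6037 -0.2695  0.0979]
red [ 0.6453 -0.2964  0.0846] 0.0009
green [ 0.6125 -0.3271  0.0708] 0.0007
ridge [ 0.6755 -0.2529  0.096 ] [ 0.6416 -0.3471  0.096 ]
keyTop px [386.8847 234.077 ] [ 3.8451 14.14  ] 82.875
holder [ 0.4916 -0.3033  0.04  ] [ 0.5037 -0.3785  0.04  ] [ 0.4363 -0.3884  0.04  ] [ 0.4254 -0.3143  0.04  ] [ 0.4642 -0.3461  0.04  ]
keytop scene [ 0.4668 -0.3479  0.0827] 0.0004
```

```bash
cat > g.py <<'E'
import sys
from h import *
def goal(x,y,z,ang):
    s,p,r=st(); M=r.as_matrix(); a=np.degrees(np.arctan2(M[1,1],M[0,1]))
    d=M.T@(np.array([x,y,z])-p)/.5; tw=-((ang-a+180)%360-180)/180
    print('clk',round(s['clock'],2),'pos',p.round(4),'ang',round(a,2),'w',round(s['width'],4),'F',np.round(s['contact_force'],1),'q6',round(s['qpos'][5],2),'tilt',M[2].round(3))
    print('MOVE',d.round(4),round(tw,4),' rows~',max(np.linalg.norm(d)*10,abs(tw)*180/8.59).round(1))
if __name__=='__main__': goal(*map(float,sys.argv[1:5]))
E
python3 g.py .4837 .3247 .29 -4.5
```

```text
clk 0.2 pos [0.2519 0.5166 0.2448] ang 64.0 w 0.0856 F [-0.4 -0.4  0.2] q6 -0.12 tilt [ 0.    -0.001 -1.   ]
MOVE [-0.5849 -0.1418 -0.0904] 0.3806  rows~ 8.0
```

>>> step_arm(moves=[-0.585,-0.142,-0.09,0.38,-1,-0.585,-0.142,-0.09,0.38,-1,-0.585,-0.142,-0.09,0.38,-1,-0.585,-0.142,-0.09,0.38,-1,-0.585,-0.142,-0.09,0.38,-1])

```text
clock: 0.7
position: [0.4436, 0.3576, 0.2825]
ee_rot: [-0.0, 0.569, 0.823, 0.0]
contact_force: [0.3, 1.5, 0.5]
width: 0.0856
```

```bash
python3 g.py .4837 .3247 .29 -4.5
```

```text
clk 0.7 pos [0.4436 0.3576 0.2825] ang 20.69 w 0.0856 F [0.3 1.5 0.5] q6 0.2 tilt [ 0.  0. -1.]
MOVE [-0.09    0.0518 -0.015 ] 0.1399  rows~ 2.9
```

>>> step_arm(moves=[-0.09,0.052,-0.015,0.14,-1,-0.09,0.052,-0.015,0.14,-1,-0.09,0.052,-0.015,0.14,-1,-0.09,0.052,-0.015,0.14,-1])

```text
clock: 1.1
position: [0.4833, 0.3258, 0.2895]
ee_rot: [-0.0, 0.733, 0.681, -0.0]
contact_force: [-1.5, -0.3, 0.9]
width: 0.0855
```

```bash
python3 g.py .4837 .3247 .172 -4.5
python3 - <<'E'
from h import *
d=cam('top'); c=cv2.resize(d['frame'][180:260,60:190],None,fx=6,fy=6,interpolation=cv2.INTER_CUBIC)
cv2.imwrite('pics/h1.png',np.clip(c*1.4,0,255))
E
```

```text
clk 1.1 pos [0.4833 0.3258 0.2895] ang -4.23 w 0.0855 F [-1.5 -0.3  0.9] q6 0.55 tilt [-0.    -0.001 -1.   ]
MOVE [-0.002   0.0012  0.2349] 0.0015  rows~ 2.3[ WARN:0@1.244] global loadsave.cpp:1063 imwrite_ Unsupported depth image for selected encoder is fallbacked to CV_8U.
```

View pics/h1.png

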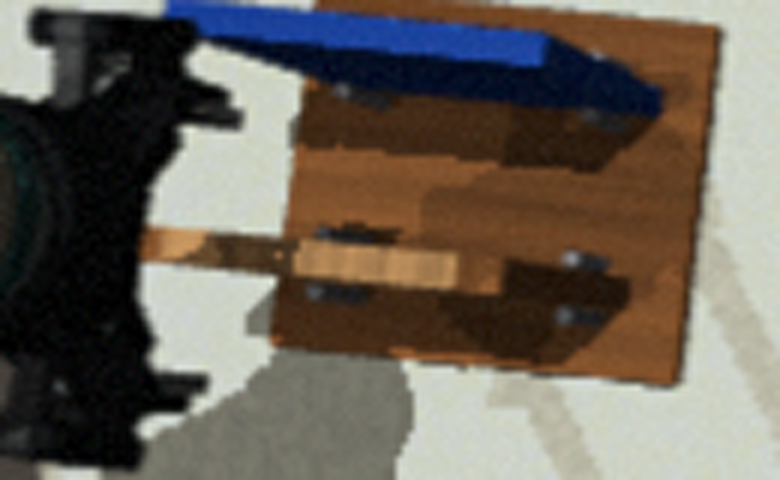

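The open fingers straddle the wooden board (jaws at rows ~110 and ~390, board at row ~245) and are clear of the blue board. Descend and grip.

>>> step_arm(moves=[-0.002,0.001,0.08,0,-1,-0.002,0.001,0.16,0,-1,-0.002,0.001,0.235,0,-1,-0.002,0.001,0.235,0,-1,-0.002,0.001,0.235,0,0.3], force=50)

```text
clock: 1.65
position: [0.4832, 0.3258, 0.1726]
ee_rot: [-0.0, 0.732, 0.682, -0.0]
contact_force: [-0.1, 0.6, 0.4]
width: 0.0734
```

>>> step_arm(moves=[0,0,0,0,1,0,0,0,0,1,0,0,0,0,1,0,0,0,0,1,0,0,0,0,1])

```text
clock: 2.15
position: [0.4841, 0.3257, 0.1736]
ee_rot: [0.0, 0.732, 0.681, 0.001]
contact_force: [-0.4, -0.1, 4.5]
width: 0.0135
```

```bash
python3 g.py .4837 .3247 .172 -4.5
```

```text
clk 2.15 pos [0.4841 0.3257 0.1736] ang -4.17 w 0.0135 F [-0.4 -0.1  4.5] q6 0.55 tilt [ 0.001  0.002 -1.   ]
MOVE [-0.002  -0.0007  0.0031] 0.0019  rows~ 0.0
```

>>> step_arm(moves=[0,0,-0.04,0,1,0,0,-0.1,0,1,0,0,-0.18,0,1,0,0,-0.25,0,1,0,0,-0.25,0,1])

```text
clock: 2.65
position: [0.4854, 0.3265, 0.3025]
ee_rot: [0.001, 0.732, 0.681, 0.005]
contact_force: [0.4, 0.4, -1.2]
width: 0.013
```

```bash
python3 g.py .4837 .11 .298 -4.2;python3 g.py .599 -.0463 .298 5.2
```

```text
clk 2.65 pos [0.4854 0.3265 0.3025] ang -4.17 w 0.013 F [ 0.4  0.4 -1.2] q6 0.55 tilt [ 0.005  0.009 -1.   ]
MOVE [-0.4321  0.0279  0.0069] 0.0002  rows~ 4.3
clk 2.65 pos [0.4854 0.3265 0.3025] ang -4.17 w 0.013 F [ 0.4  0.4 -1.2] q6 0.55 tilt [ 0.005  0.009 -1.   ]
MOVE [-0.7271  0.2806  0.0075] -0.052  rows~ 7.8
```

>>> step_arm(moves=[-0.06,0.002,0,0,1,-0.14,0.005,0,0,1,-0.24,0.012,0,0,1,-0.34,0.02,0,0,1,-0.43,0.028,0,0,1])

```text
clock: 3.15
position: [0.4802, 0.1079, 0.2956]
ee_rot: [-0.001, 0.732, 0.681, -0.001]
contact_force: [-0.4, 0.4, -1.7]
width: 0.0133
```

>>> step_arm(moves=[-0.08,0.05,0,-0.02,1,-0.16,0.12,0,-0.04,1,-0.24,0.19,0,-0.052,1,-0.295,0.253,0,-0.052,1,-0.295,0.253,0,-0.052,1])

```text
clock: 3.65
position: [0.6003, -0.0517, 0.294]
ee_rot: [0.001, 0.676, 0.737, -0.001]
contact_force: [-1.7, 0.4, -3.1]
width: 0.0136
```

```bash
python3 g.py .599 -.0463 .298 5.2
python3 - <<'E'
from h import *
o=[]
for n in('top','scene'):
    d=cam(n);o.append(np.clip(d['frame'].astype(float)*1.3,0,255).astype(np.uint8))
    cv2.imwrite(f'raw_{n}2.png',d['frame'])
T,S=o
a=cv2.resize(T[140:290,170:370],(400,300));b=cv2.resize(S[60:285,160:360],(400,450))
c=np.zeros((450,800,3),np.uint8);c[:300,:400]=a;c[:,400:]=b;cv2.imwrite('pics/hover.png',c)
E
```

```text
clk 3.65 pos [ 0.6003 -0.0517  0.294 ] ang 4.89 w 0.0136 F [-1.7  0.4 -3.1] q6 -0.28 tilt [-0.003 -0.001 -1.   ]
MOVE [ 0.011  -0.0017 -0.0081] -0.0017  rows~ 0.1
```

View pics/hover.png

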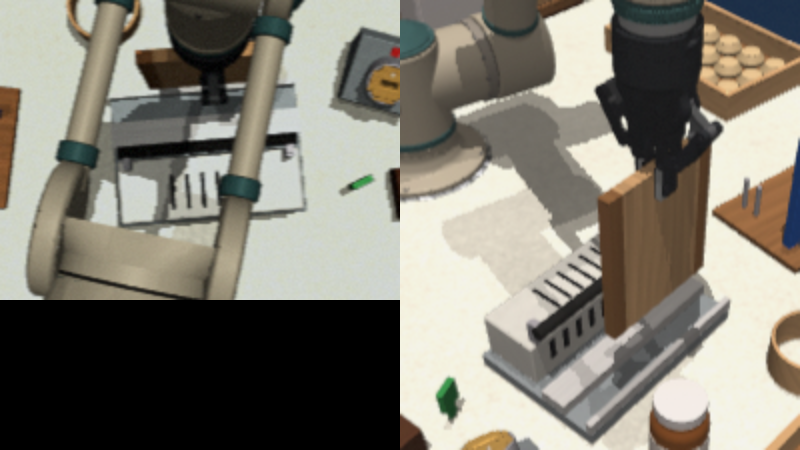

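The board hangs upright over the groove, square with the rail, and the path is clear. Lowering it.

>>> step_arm(moves=[0.011,-0.002,0.04,-0.002,1,0.011,-0.002,0.1,-0.002,1,0.011,-0.002,0.16,-0.002,1,0.011,-0.002,0.205,-0.002,1,0.011,-0.002,0.205,-0.002,1])

```text
clock: 4.25
position: [0.5915, -0.039, 0.1908]
ee_rot: [-0.004, 0.671, 0.741, -0.002]
contact_force: [-1.3, 0.0, -2.4]
width: 0.0131
```

```bash
python3 g.py .599 -.0463 .182 5.2
```

```text
clk 4.25 pos [ 0.5915 -0.039   0.1908] ang 5.63 w 0.0131 F [-1.3  0.  -2.4] q6 -0.28 tilt [ 0.003 -0.009 -1.   ]
MOVE [-0.016   0.0136  0.0174] 0.0024  rows~ 0.3
```

>>> step_arm(moves=[-0.016,0.012,0,0.002,1,-0.016,0.012,0,0.002,1,-0.016,0.012,0.01,0.002,1])

```text
clock: 4.55
position: [0.5987, -0.0482, 0.1909]
ee_rot: [-0.003, 0.674, 0.739, -0.003]
contact_force: [-8.0, 0.1, 2.6]
width: 0.0131
```

```bash
python3 g.py .599 -.0463 .182 5.2
```

```text
clk 4.55 pos [ 0.5987 -0.0482  0.1909] ang 5.24 w 0.0131 F [-8.   0.1  2.6] q6 -0.29 tilt [ 0.001 -0.008 -1.   ]
MOVE [0.0036 0.0012 0.0177] 0.0002  rows~ 0.2
```

```bash
python3 - <<'E'
from h import *
o=[]
for n in('top','scene'):
    d=cam(n);o.append(np.clip(d['frame'].astype(float)*1.4,0,255).astype(np.uint8))
    for x in (18,52):
        for y in (-130,130):
            c,s=np.cos(np.radians(5.2)),np.sin(np.radians(5.2))
            p=[.5605+(c*x-s*y)/1e3,-.0497+(s*x+c*y)/1e3,.036]; print(n,x,y,proj(d,p).round(1))
T,S=o
a=cv2.resize(T[160:235,200:330],(520,300),interpolation=2);b=cv2.resize(S[140:280,210:340],(520,560),interpolation=2)
cv2.imwrite('pics/low.png',cv2.resize(np.vstack([a,b]),None,fx=.69,fy=.69,interpolation=3))
s=st()[0];print(s['contact_force'],s['position'])
E
```

```text
top 18 -130 [319.3 189. ]
top 18 130 [225.4 196.7]
top 52 -130 [318.2 176.9]
top 52 130 [224.5 184.5]
scene 18 -130 [243.4 266.3]
scene 18 130 [314.1 204. ]
scene 52 -130 [254.5 274.5]
scene 52 130 [324.8 210.1]
[-6.31545029  0.48445857 -3.91306521] [ 0.59833742 -0.04822071  0.19000072]
```

View pics/low.png

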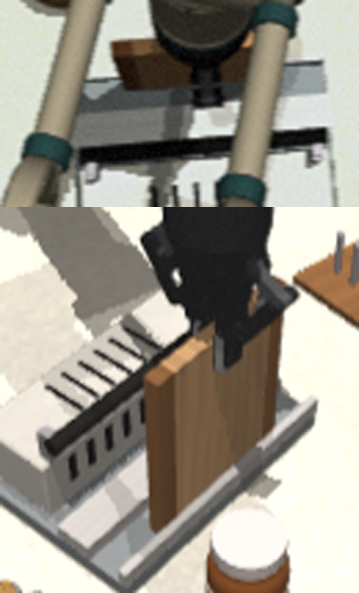

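```bash
python3 - <<'E'
from h import *
S=cam('scene')
c,s=np.cos(np.radians(5.2)),np.sin(np.radians(5.2))
def dr(x,y,z): return [.5605+(c*x-s*y)/1e3,-.0497+(s*x+c*y)/1e3,z/1e3]
v=lambda u,w:(210+u/2.76,140+(w-207)/2.76)
# plane y=-75 (end face) in dryer frame: intersect pixel rays with end-face plane
n=np.array([-s,c,0]); 
for nm,px in dict(botfront=(170,523),botback=(151,531),topfront=(170,383),topback=(146,374)).items():
    o,w=ray(S,*v(*px)); t=(n@(np.array(dr(0,-75,0))-o))/(n@w); p=o+w*t-np.array([.5605,-.0497,0])
    print(nm,'dryer x',(c*p[0]+s*p[1]).round(4),'z',p[2].round(4))
s_=st()[0];print(s_['contact_force'],s_['moment'],s_['position'])
E
```

```text
botfront dryer x 0.0538 z 0.0547
botback dryer x 0.0315 z 0.0254
topfront dryer x 0.0592 z 0.2167
topback dryer x 0.0362 z 0.211
[-6.67580323 -0.52921752 -2.66358529] [0.0264131  2.09309919 0.16907644] [ 0.59833283 -0.04823446  0.18997659]
```

The wrist force and moment show the board's bottom pressed by the outer lip, so the groove lies about 5 mm nearer than I estimated. Backing off 7 mm in x, then lowering by feel.

>>> step_arm(moves=[0,-0.014,-0.004,0,1,0,-0.014,-0.004,0,1,0,-0.014,0.004,0,1,0,-0.014,0.01,0,1])

```text
clock: 5.1
position: [0.5955, -0.0493, 0.1853]
ee_rot: [0.001, 0.674, 0.738, 0.0]
contact_force: [-2.2, -0.1, -0.7]
width: 0.0133
```

```bash
python3 g.py .592 -.0463 .182 5.2
```

```text
clk 5.1 pos [ 0.5955 -0.0493  0.1853] ang 5.2 w 0.0133 F [-2.2 -0.1 -0.7] q6 -0.29 tilt [-0.001  0.001 -1.   ]
MOVE [ 0.0065 -0.0065  0.0066] -0.0  rows~ 0.1
```

>>> step_arm(moves=[0,0,0,0,1,0,0,0.003,0,1,0,0,0.006,0,1,0,0,0.006,0,1])

```text
clock: 5.5
position: [0.5955, -0.0488, 0.182]
ee_rot: [0.0, 0.674, 0.738, 0.0]
contact_force: [-2.8, 1.2, 1.4]
width: 0.0135
```

```bash
python3 g.py .592 -.0463 .182 5.2
```

```text
clk 5.5 pos [ 0.5955 -0.0488  0.182 ] ang 5.2 w 0.0135 F [-2.8  1.2  1.4] q6 -0.29 tilt [ 0.  0. -1.]
MOVE [ 0.0056 -0.0066  0.0001] -0.0  rows~ 0.1
```

Floor contact felt at TCP z = 0.182, as expected (Fz changed sign). Now opening slightly, then walking the leaning board down with the −x finger behind it.

>>> step_arm(moves=[0,0,0,0,0.42,0,0,0,0,0.42,0,0,0,0,0.42,0,-0.006,0,0,0.42,0,-0.012,0,0,0.42], force=30)

```text
clock: 6.0
position: [0.5894, -0.0496, 0.1818]
ee_rot: [0.0, 0.674, 0.738, 0.0]
contact_force: [-0.4, 0.6, -0.1]
width: 0.0249
```

```bash
python3 g.py .592 -.0463 .182 5.2
```

```text
clk 6.0 pos [ 0.5894 -0.0496  0.1818] ang 5.18 w 0.0249 F [-0.4  0.6 -0.1] q6 -0.29 tilt [ 0.     0.001 -1.   ]
MOVE [ 0.0061  0.0057 -0.0004] -0.0001  rows~ 0.1
```

>>> step_arm(moves=[0,-0.01,0,0,0.42,0,-0.02,0,0,0.4,0,-0.03,0,0,0.38,0,-0.04,0.002,0,0.36,0,-0.05,0.004,0,0.34])

```text
clock: 6.5
position: [0.5639, -0.0519, 0.1797]
ee_rot: [-0.0, 0.674, 0.738, 0.0]
contact_force: [0.2, 0.5, -0.4]
width: 0.0282
```

>>> step_arm(moves=[0,-0.01,0.002,0,0.32,0,-0.02,0.005,0,0.3,0,-0.03,0.008,0,0.28,0,-0.04,0.011,0,0.26,0,-0.05,0.013,0,0.24])

```text
clock: 7.0
position: [0.539, -0.0541, 0.173]
ee_rot: [-0.0, 0.674, 0.738, -0.0]
contact_force: [-0.3, -0.4, -0.4]
width: 0.0321
```

```bash
python3 g.py .592 -.0463 .182 5.2
python3 - <<'E'
from h import *
d=cam('scene');S=np.clip(d['frame'].astype(float)*1.4,0,255).astype(np.uint8)
cv2.imwrite('pics/lean.png',cv2.resize(S[110:285,190:345],(620,600)[:2] if 0 else (531,600),interpolation=2))
E
```

```text
clk 7.0 pos [ 0.539  -0.0541  0.173 ] ang 5.19 w 0.0321 F [-0.3 -0.4 -0.4] q6 -0.32 tilt [ 0. -0. -1.]
MOVE [ 0.0059  0.1069 -0.018 ] -0.0001  rows~ 1.1
```

View pics/lean.png

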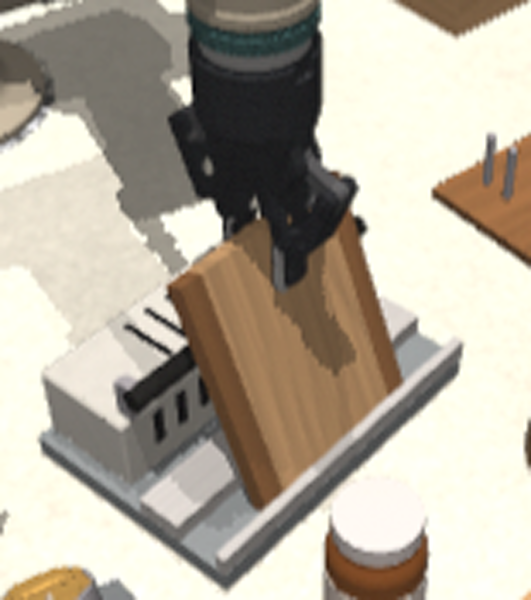

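The board is leaning under control between the fingers, lower edge in the groove and still a little off the rail. Continuing.

>>> step_arm(moves=[0,-0.01,0.002,0,0.2,0,-0.02,0.004,0,0.16,0,-0.03,0.006,0,0.12,0,-0.04,0.008,0,0.08,0,-0.05,0.01,0,0.04])

```text
clock: 7.55
position: [0.5142, -0.0564, 0.1682]
ee_rot: [-0.0, 0.674, 0.738, 0.0]
contact_force: [-0.3, -0.5, 0.3]
width: 0.0413
```

>>> step_arm(moves=[0,-0.008,0,0,-0.1,0,-0.012,0,0,-0.3,0,-0.012,0,0,-0.6,0,-0.012,0,0,-1,0,-0.012,0,0,-1])

```text
clock: 8.05
position: [0.5091, -0.0569, 0.1684]
ee_rot: [0.0, 0.674, 0.738, 0.0]
contact_force: [-0.0, 0.3, -0.0]
width: 0.0853
```

```bash
python3 g.py .592 -.0463 .182 5.2
python3 - <<'E'
from h import *
d=cam('scene');S=np.clip(d['frame'].astype(float)*1.4,0,255).astype(np.uint8)
cv2.imwrite('pics/lean2.png',cv2.resize(S[110:285,190:345],(531,600),interpolation=2))
E
```

```text
clk 8.05 pos [ 0.5091 -0.0569  0.1684] ang 5.19 w 0.0853 F [-0.   0.3 -0. ] q6 -0.34 tilt [-0.     0.001 -1.   ]
MOVE [ 0.0061  0.1671 -0.0271] -0.0001  rows~ 1.7
```

View pics/lean2.png

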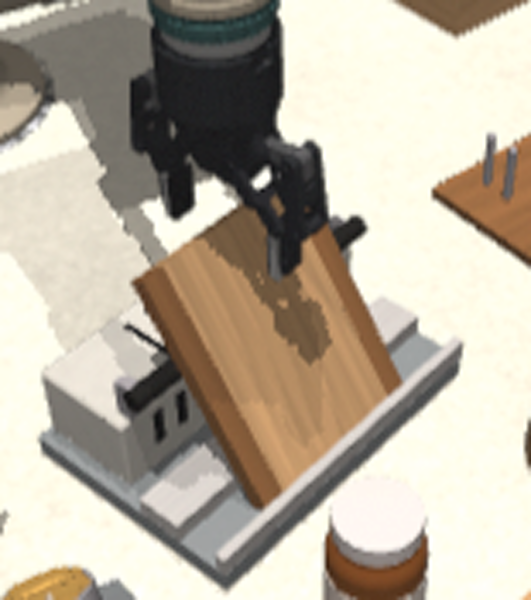

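The board rests on the rail, square, with its lower edge centred in the groove and the fingers clear. Rising, then going to the key.

>>> step_arm(moves=[0,0,-0.06,0,-1,0,0,-0.14,0,-1,0,0,-0.22,0,-1,0,0,-0.22,0,-1])

```text
clock: 8.5
position: [0.512, -0.0576, 0.2841]
ee_rot: [0.005, 0.674, 0.738, 0.003]
contact_force: [0.2, -0.3, 0.5]
width: 0.0856
```

```bash
python3 g.py .4657 -.347 .18 -81.1; python3 - <<'E'
from m import *
for n,ps,pt in (('smallred',(158/1.4,428/1.4),(579/1.4,325/1.4)),('green',(258/1.4,362/1.4),(488/1.4,324/1.4)),('teal',(172/1.4,353/1.4),(541/1.4,376/1.4))): P(n,*tri(S,ps,T,pt))
# re-measure key handle: red mask
c=mask(T,(0,150,90),(8,255,255),(370,225,35,20)); b=cv2.boxPoints(cv2.minAreaRect(c.astype(np.int32)))
P(*[onz(T,*p,.085) for p in b])
c=mask(S,(0,150,60),(8,255,255),(125,250,40,40)); print(cv2.boundingRect(c))
for p in ([.4668,-.3479,.085],[.4642,-.3461,.085]):
    e=np.array([-.155,.988,0])*.02
    P([proj(S,p+e),proj(S,p-e),proj(T,p+e),proj(T,p-e)])
E
```

```text
clk 8.5 pos [ 0.512  -0.0576  0.2841] ang 5.2 w 0.0856 F [ 0.2 -0.3  0.5] q6 -0.34 tilt [-0.004  0.012 -1.   ]
MOVE [-0.5672 -0.1471  0.2087] 0.4794  rows~ 10.0
smallred [ 0.4741 -0.4352  0.032 ] 0.0032
green [ 0.4741 -0.2583  0.0295] 0.0007
teal [ 0.3753 -0.3543  0.0489] 0.0022
[ 0.4713 -0.3275  0.085 ] [ 0.4716 -0.3667  0.085 ] [ 0.4612 -0.3665  0.085 ] [ 0.4609 -0.3273  0.085 ]
(134, 259, 22, 26)
[[148.7999 258.2111]
 [133.3944 270.6631]
 [379.2927 234.925 ]
 [394.3761 232.6731]]
[[148.9129 257.0382]
 [133.5535 269.4226]
 [378.6211 235.9176]
 [393.7083 233.6646]]
```

>>> step_arm(moves=[-0.567,-0.147,0,0.48,-0.4,-0.567,-0.147,0,0.48,-0.4,-0.567,-0.147,0,0.48,-0.4,-0.567,-0.147,0,0.48,-0.4,-0.567,-0.147,0,0.48,-0.4], force=20)

```text
clock: 9.1
position: [0.4668, -0.3047, 0.2761]
ee_rot: [-0.002, 0.899, 0.437, -0.001]
contact_force: [1.6, 0.5, 0.4]
width: 0.06
```

```bash
python3 g.py .466 -.347 .16 -81.3
```

```text
clk 9.1 pos [ 0.4668 -0.3047  0.2761] ang -38.13 w 0.06 F [1.6 0.5 0.4] q6 -0.04 tilt [ 0.001 -0.004 -1.   ]
MOVE [-0.0676  0.0518  0.232 ] 0.2398  rows~ 5.0
```

>>> step_arm(moves=[-0.068,0.052,0.04,0.24,-0.4,-0.068,0.052,0.1,0.24,-0.4,-0.068,0.052,0.16,0.24,-0.4,-0.068,0.052,0.23,0.24,-0.4,-0.068,0.052,0.23,0.24,-0.4])

```text
clock: 9.6
position: [0.4639, -0.3431, 0.1559]
ee_rot: [-0.006, 0.997, 0.077, -0.005]
contact_force: [-0.6, -0.1, 0.6]
width: 0.0597
```

>>> step_arm(moves=[0,0,0,0.03,-0.4,0,0,0,0.03,-0.4])

```text
clock: 9.8
position: [0.4668, -0.3454, 0.1608]
ee_rot: [-0.002, 0.999, 0.034, -0.002]
contact_force: [0.5, 0.8, -0.1]
width: 0.0598
```

```bash
python3 g.py .466 -.347 .067 -81.3
```

```text
clk 9.8 pos [ 0.4668 -0.3454  0.1608] ang -86.15 w 0.0598 F [ 0.5  0.8 -0.1] q6 0.75 tilt [-0.003 -0.003 -1.   ]
MOVE [-0.0012  0.0037  0.1877] -0.0269  rows~ 1.9
```

>>> step_arm(moves=[-0.001,0.004,0,-0.027,-0.4,-0.001,0.004,0.06,-0.027,-0.4,-0.001,0.004,0.12,-0.027,-0.4,-0.001,0.004,0.165,-0.027,-0.4,-0.001,0.004,0.187,-0.027,-0.4])

```text
clock: 10.3
position: [0.4659, -0.3469, 0.0669]
ee_rot: [-0.002, 0.997, 0.077, -0.002]
contact_force: [1.1, 0.2, 0.9]
width: 0.0595
```

```bash
python3 g.py .466 -.347 .067 -81.3
```

```text
clk 10.3 pos [ 0.4659 -0.3469  0.0669] ang -81.19 w 0.0595 F [1.1 0.2 0.9] q6 0.66 tilt [-0.003 -0.004 -1.   ]
MOVE [ 0.0002  0.0003 -0.0003] 0.0006  rows~ 0.0
```

>>> step_arm(moves=[0,0,0,0,1,0,0,0,0,1,0,0,0,0,1,0,0,0,0,1,0,0,-0.008,0,1], force=25)

```text
clock: 10.8
position: [0.4676, -0.3485, 0.0743]
ee_rot: [0.0, 0.997, 0.076, 0.0]
contact_force: [-0.1, 0.2, -0.7]
width: 0.0391
```

>>> step_arm(moves=[0,0,-0.012,0,1,0,0,-0.026,0,1,0,0,-0.038,0,1,0,0,-0.038,0,1])

```text
clock: 11.2
position: [0.4682, -0.3492, 0.0942]
ee_rot: [0.001, 0.997, 0.076, 0.001]
contact_force: [0.3, 0.6, -1.5]
width: 0.0395
```

```bash
python3 g.py .466 -.347 .09 -81.3
```

```text
clk 11.2 pos [ 0.4682 -0.3492  0.0942] ang -81.29 w 0.0395 F [ 0.3  0.6 -1.5] q6 0.66 tilt [ 0.002  0.002 -1.   ]
MOVE [-0.0038 -0.005   0.0084] 0.0001  rows~ 0.1
```

>>> step_arm(moves=[-0.004,-0.005,0.008,0,1,-0.004,-0.005,0.008,0,1])

```text
clock: 11.4
position: [0.465, -0.3457, 0.0882]
ee_rot: [-0.0, 0.997, 0.076, 0.0]
contact_force: [1.0, 1.3, -0.5]
width: 0.0396
```

```bash
python3 g.py .466 -.347 .09 -81.3
```

```text
clk 11.4 pos [ 0.465  -0.3457  0.0882] ang -81.31 w 0.0396 F [ 1.   1.3 -0.5] q6 0.66 tilt [ 0.    -0.001 -1.   ]
MOVE [ 0.0015  0.0028 -0.0036] -0.0001  rows~ 0.0
```

>>> step_arm(moves=[-0.019,0,-0.003,0,1,-0.034,0,0,0,1,-0.049,0,0.005,0,1,-0.062,0,0.012,0,1,-0.062,0,0.012,0,1])

```text
clock: 11.9
position: [0.4335, -0.3512, 0.0826]
ee_rot: [0.0, 0.997, 0.076, -0.0]
contact_force: [2.1, 0.1, 2.1]
width: 0.0395
```

```bash
python3 g.py .466 -.347 .09 -81.3; python3 - <<'E'
from m import *
for n,d in (('S',S),('T',T)):
    cv2.imwrite(f'raw_k{n}.png',d['frame'])
for d,b in ((S,(105,235,80,70)),(T,(365,215,60,50))):
    try: c=mask(d,(0,150,60),(8,255,255),b); print(cv2.minAreaRect(c.astype(np.int32)))
    except Exception as e: print(e)
cv2.imwrite('pics/tilt.png',cv2.resize(np.clip(S['frame'][215:305,100:190]*1.4,0,255).astype(np.uint8),(600,600),interpolation=2))
E
```

```text
clk 11.9 pos [ 0.4335 -0.3512  0.0826] ang -81.33 w 0.0395 F [2.1 0.1 2.1] q6 0.61 tilt [-0.001  0.    -1.   ]
MOVE [ 0.0655  0.0015 -0.0148] -0.0001  rows~ 0.7
((135.72000122070312, 260.96002197265625), (21.200002670288086, 20.000003814697266), 53.130104064941406)
((384.0, 238.5), (3.0, 10.0), 90.0)
```

View pics/tilt.png

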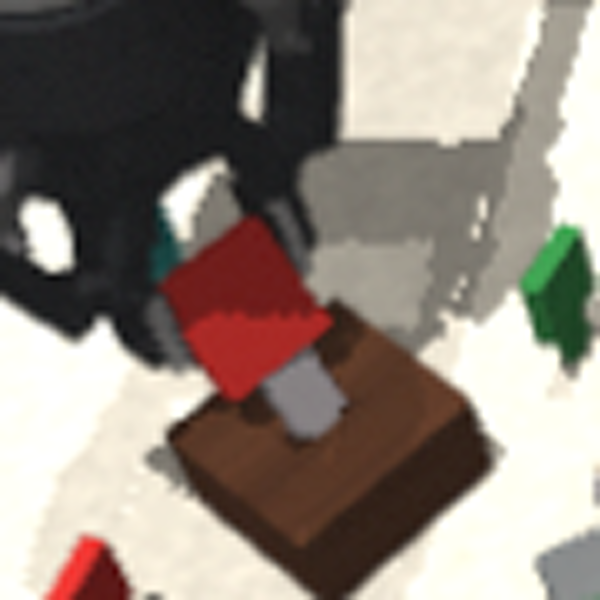

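The key has pivoted in the pads to roughly 30°, its tip still in the holder. Measuring that tilt before drawing it out.

```bash
python3 - <<'E'
from m import *
y=np.array([-.152,.988,0]);x=np.array([.988,.152,0])
p0=np.array([.4335,-.3512,.0876])
# visible face is the +x broad face (6mm off the axis): its mid-line lies in the plane of symmetry
Q=[]
for u,v in ((207,252),(285,362)):
    o,w=ray(S,100+u*.15,215+v*.15); t=y@(p0-o)/(y@w); Q.append(o+w*t); P(Q[-1],(Q[-1]-p0)@x)
d=Q[0]-Q[1];P('len',np.linalg.norm(d),'tilt',np.degrees(np.arctan2(-d@x,d[2])))
E
```

```text
[ 0.4373 -0.3506  0.0995] 0.0039
[ 0.4587 -0.3473  0.059 ] 0.0255
len 0.0459 tilt 28.1158
```

>>> step_arm(moves=[-0.006,0,-0.01,0,1,-0.015,0,-0.026,0,1,-0.02,0,-0.06,0,1,-0.02,0,-0.14,0,1,-0.02,0,-0.2,0,1])

```text
clock: 12.6
position: [0.4234, -0.3523, 0.1844]
ee_rot: [-0.0, 0.997, 0.076, -0.001]
contact_force: [0.4, -0.9, -0.5]
width: 0.0394
```

```bash
python3 g.py .5664 -.2747 .18 -109
```

```text
clk 12.6 pos [ 0.4234 -0.3523  0.1844] ang -81.29 w 0.0394 F [ 0.4 -0.9 -0.5] q6 0.6 tilt [-0.002 -0.    -1.   ]
MOVE [ 0.3062 -0.1102  0.0083] 0.1539  rows~ 3.3
```

>>> step_arm(moves=[0.06,-0.02,0,0.04,1,0.15,-0.05,0,0.08,1,0.24,-0.085,0,0.12,1,0.306,-0.11,0.008,0.154,1,0.306,-0.11,0.008,0.154,1])

```text
clock: 13.1
position: [0.57, -0.2724, 0.1782]
ee_rot: [-0.001, 0.987, -0.164, -0.0]
contact_force: [-0.4, 0.3, -1.5]
width: 0.0394
```

>>> step_arm(moves=[0,0,0,0,1])

```text
clock: 13.2
position: [0.5666, -0.2744, 0.1783]
ee_rot: [0.0, 0.986, -0.164, -0.002]
contact_force: [-0.1, -0.3, -1.9]
width: 0.0394
```

```bash
python3 g.py .5664 -.2747 .157 -109; python3 - <<'E'
from m import *
y=np.array([.3256,.9455,0]);x=np.array([.9455,-.3256,0]);n=-.5*x+np.array([0,0,.866]);xp=.866*x+np.array([0,0,.5])
s,p0,_=st(); g=p0+[0,0,.005]
# red handle in scene
c=mask(S,(0,150,50),(8,255,255),(150,200,90,95)); r=cv2.minAreaRect(c.astype(np.int32)); print(r, cv2.boxPoints(r).tolist())
c2=mask(T,(0,150,50),(8,255,255),(335,150,90,60)); print('top',cv2.boundingRect(c2))
# predicted corners of +x face for key z=30,75
for k in (0,30,75): P(k,[proj(S,g+(k-62)*n+e*.02*y+(.006 if k else 0)*xp) for e in (-1,1)], [proj(T,g+(k-62)*n+e*.02*y) for e in (-1,1)])
a=np.clip(S['frame'][225:315,160:250]*1.5,0,255).astype(np.uint8);b=np.clip(T['frame'][140:230,325:415]*1.5,0,255).astype(np.uint8)
cv2.imwrite('pics/pre.png',cv2.resize(np.hstack([a,b]),(800,400),interpolation=2))
E
```

```text
clk 13.2 pos [ 0.5666 -0.2744  0.1783] ang -108.86 w 0.0394 F [-0.1 -0.3 -1.9] q6 1.34 tilt [-0.003  0.001 -1.   ]
MOVE [-0.0001  0.0007  0.0426] 0.0008  rows~ 0.4
((192.1500244140625, 248.95001220703125), (23.400854110717773, 21.819713592529297), 71.56504821777344) [[178.1000213623047, 241.3000030517578], [198.80003356933594, 234.40000915527344], [206.2000274658203, 256.60003662109375], [185.50001525878906, 263.5]]
top (366, 164, 5, 5)
0 [[ 580.9225 1504.3478]
 [ 581.5143 1503.122 ]] [[345.9738  40.5204]
 [345.7124  40.4314]]
30 [[ 565.2377 1454.2428]
 [ 566.3608 1452.0375]] [[346.4202  42.8535]
 [345.9214  42.6837]]
75 [[ 719.7903 1949.376 ]
 [ 716.6596 1959.6348]] [[342.8932  24.4004]
 [344.2707  24.8686]]
```

View pics/pre.png

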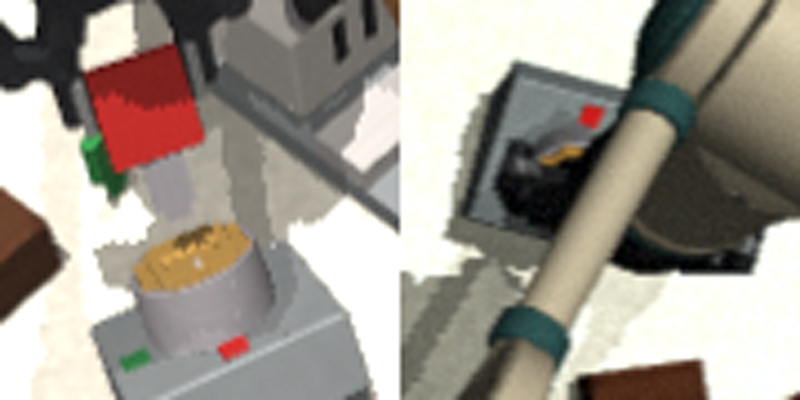

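```bash
python3 - <<'E'
from m import *
s,p0,_=st(); g=p0+[0,0,.005]
y=np.array([.3256,.9455,0]);x=np.array([.9455,-.3256,0])
f=lambda u,v:(160+u/4.444,225+v/4.444)
Q=[]
for u,v in ((133.5,57),(157.5,156.5),(173,217)):
    o,w=ray(S,*f(u,v)); t=y@(g-o)/(y@w); q=o+w*t; Q.append(q); P('rel grasp x,z',(q-g)@x,(q-g)[2])
d=Q[0]-Q[1];P('len',np.linalg.norm(d),'tilt',np.degrees(np.arctan2(-d@x,d[2])))
m=np.array([.6014,-.2868,.0979]);P('mouth rel',(m-g)@x,(m-g)@y,(m-g)[2])
for e in ((85,72),(182,42),(110,173),(205,140)): P(f(*e))
for th in (26,30,34):
    t=np.radians(th);n=-np.sin(t)*x+np.array([0,0,np.cos(t)]);xp=np.cos(t)*x+np.array([0,0,np.sin(t)])
    P(th,[proj(S,g+k*n+.006*xp+e*.02*y).round(1) for k in(.0115,-.0335) for e in(-1,1)],proj(S,g-.063*n))
P('mouth px',proj(S,m),proj(S,m+.012*y),proj(S,m-.012*y))
E
```

```text
rel grasp x,z 0.0475 0.0605
rel grasp x,z 0.0339 -0.0174
rel grasp x,z 0.0291 -0.0665
len 0.0791 tilt -9.9296
mouth rel 0.037 0.0011 -0.0861
[179.1269 241.2016]
[200.9541 234.4509]
[184.7525 263.9289]
[206.1296 256.5032]
26 [[176.9 240.6]
 [198.1 233.5]
 [183.9 261.8]
 [204.5 254.5]] [197.8917 270.2521]
30 [[176.8 240.2]
 [198.  233.1]
 [184.  262.1]
 [204.7 254.8]] [198.2964 271.1208]
34 [[176.7 239.9]
 [197.8 232.8]
 [184.1 262.2]
 [204.8 254.9]] [198.6602 271.8569]
mouth px [202.1808 282.4462] [208.0434 280.2503] [196.2632 284.6631]
```

```bash
python3 g.py .564 -.2747 .1566 -109
```

```text
clk 13.4 pos [ 0.5661 -0.2758  0.179 ] ang -109.08 w 0.0399 F [-0.7 -0.1 -1.2] q6 1.34 tilt [-0.001  0.    -1.   ]
MOVE [-0.0046 -0.0007  0.0448] -0.0004  rows~ 0.5
```

>>> step_arm(moves=[-0.005,-0.001,0.02,0,1,-0.005,-0.001,0.045,0,1,-0.005,-0.001,0.045,0,1])

```text
clock: 13.7
position: [0.5633, -0.273, 0.1536]
ee_rot: [-0.001, 0.986, -0.166, -0.002]
contact_force: [-0.1, -0.3, -0.2]
width: 0.0393
```

```bash
python3 g.py .564 -.2747 .1566 -109
```

```text
clk 13.7 pos [ 0.5633 -0.273   0.1536] ang -109.05 w 0.0393 F [-0.1 -0.3 -0.2] q6 1.34 tilt [-0.005 -0.001 -1.   ]
MOVE [ 0.0024  0.0027 -0.0059] -0.0003  rows~ 0.1
```

>>> step_arm(moves=[0.006,0,0.01,0,1,0.012,0,0.021,0,1,0.016,0,0.028,0,1])

```text
clock: 14.0
position: [0.5731, -0.2763, 0.1416]
ee_rot: [-0.0, 0.986, -0.165, -0.0]
contact_force: [-1.0, 0.4, 0.3]
width: 0.04
```

```bash
python3 g.py .564 -.2747 .1566 -109
```

```text
clk 14.0 pos [ 0.5731 -0.2763  0.1416] ang -109.01 w 0.04 F [-1.   0.4  0.3] q6 1.34 tilt [-0. -0. -1.]
MOVE [-0.0182  0.0029 -0.03  ] -0.0001  rows~ 0.4
```

```bash
cat > k.py <<'E'
from h import *
s,p,r=st(); g=p+[0,0,.005]-np.array([.599,-.2868,.0975])
x=np.array([.9455,-.3256,0]);y=np.array([.3256,.9455,0]);n=-.5*x+np.array([0,0,.866]);xp=.866*x+np.array([0,0,.5])
print('clk',s['clock'],'depth',62-(1e3*g@n).round(1),'xp',(1e3*g@xp).round(1),'y',(1e3*g@y).round(1),'F n,xp,y',[np.round(s['contact_force']@a,1) for a in(n,xp,y)],'M',np.round(s['moment'],2),'w',round(s['width'],4))
E
python3 k.py
```

```text
clk 14.0 depth 5.5 xp 0.4 y 1.5 F n,xp,y [np.float64(0.8), np.float64(-0.8), np.float64(0.1)] M [-0.    0.08 -0.01] w 0.04
```

>>> step_arm(moves=[0.004,0,0.007,0,1,0.008,0,0.014,0,1,0.008,0,0.014,0,1])

```text
clock: 14.3
position: [0.5769, -0.2775, 0.1346]
ee_rot: [-0.0, 0.986, -0.165, -0.0]
contact_force: [0.2, 0.1, -0.1]
width: 0.0397
```

```bash
python3 k.py
```

```text
clk 14.3 depth 13.600000000000001 xp 0.3 y 1.6 F n,xp,y [np.float64(-0.2), np.float64(0.1), np.float64(0.2)] M [-0.05  0.   -0.08] w 0.0397
```

No force at 13 mm depth, so the blade is going into the slot. Continuing.

>>> step_arm(moves=[0.004,0,0.007,0,1,0.008,0,0.014,0,1,0.011,0,0.019,0,1,0.011,0,0.019,0,1])

```text
clock: 14.7
position: [0.5813, -0.2791, 0.1266]
ee_rot: [-0.0, 0.986, -0.165, -0.001]
contact_force: [-3.6, 1.7, 4.9]
width: 0.0395
```

```bash
python3 k.py
```

```text
clk 14.7 depth 22.9 xp 0.4 y 1.5 F n,xp,y [np.float64(6.3), np.float64(-1.0), np.float64(0.5)] M [0.27 0.5  0.04] w 0.0395
```

>>> step_arm(moves=[0.003,0,0.005,0,1,0.005,0,0.009,0,1,0.005,0,0.009,0,1])

```text
clock: 15.0
position: [0.5815, -0.2794, 0.1259]
ee_rot: [0.0, 0.986, -0.165, -0.002]
contact_force: [-13.5, 4.6, 23.4]
width: 0.0396
```

```bash
python3 k.py; python3 - <<'E'
from m import *
cv2.imwrite('raw_in.png',S['frame'])
c=mask(S,(0,150,50),(8,255,255),(150,220,90,70)); print(cv2.minAreaRect(c.astype(np.int32)), c[c[:,1].argmax()])
y=np.array([.3256,.9455,0]);x=np.array([.9455,-.3256,0]);n=-.5*x+np.array([0,0,.866]);xp=.866*x+np.array([0,0,.5])
for m in ([.599,-.2868,.0975],[.6014,-.2868,.0979]):
  for gap in (0,.005,.01): P(gap,[proj(S,m+(gap+k)*n+.006*xp+e*.02*y).round(1) for k in (0,.045) for e in(-1,1)])
E
```

```text
clk 15.0 depth 23.6 xp 0.3 y 1.3 F n,xp,y [np.float64(27.4), np.float64(-0.6), np.float64(-0.0)] M [0.99 1.8  0.22] w 0.0396
((199.0, 271.5000305175781), (22.45216941833496, 21.187259674072266), 71.56504821777344) [193 285]
0 [[192.1 286.7]
 [211.8 279.3]
 [185.3 266.2]
 [205.5 259. ]]
0.005 [[191.3 284.5]
 [211.1 277.1]
 [184.6 263.8]
 [204.8 256.6]]
0.01 [[190.6 282.2]
 [210.4 274.8]
 [183.8 261.5]
 [204.1 254.3]]
0 [[192.8 287.3]
 [212.5 279.9]
 [186.  266.8]
 [206.2 259.5]]
0.005 [[192.  285.1]
 [211.8 277.7]
 [185.2 264.4]
 [205.5 257.2]]
0.01 [[191.3 282.8]
 [211.2 275.5]
 [184.5 262.1]
 [204.8 254.9]]
```

```bash
python3 - <<'E'
import cv2,numpy as np
f=cv2.imread('raw_in.png');h=cv2.cvtColor(f,cv2.COLOR_BGR2HSV)
for dx in (-3,0,3):
  print(dx,[tuple(int(v) for v in f[v_,int(round(202+dx+(v_-283)*.32))]) for v_ in range(275,293)])
E
```

```text
-3 [(29, 31, 129), (30, 32, 129), (29, 31, 129), (29, 31, 129), (29, 31, 128), (29, 30, 129), (29, 31, 129), (29, 31, 130), (41, 44, 123), (54, 72, 97), (50, 93, 120), (50, 94, 121), (50, 94, 122), (50, 92, 119), (80, 102, 122), (114, 112, 117), (104, 103, 107), (105, 103, 107)]
0 [(29, 31, 129), (30, 31, 129), (29, 31, 129), (29, 31, 129), (31, 32, 129), (29, 31, 129), (29, 31, 129), (38, 52, 127), (53, 83, 110), (52, 93, 119), (52, 94, 121), (50, 94, 121), (50, 94, 121), (80, 102, 122), (115, 113, 118), (106, 104, 109), (104, 102, 108), (104, 102, 107)]
3 [(29, 31, 129), (30, 32, 130), (28, 31, 129), (29, 31, 129), (27, 29, 128), (28, 30, 128), (32, 42, 120), (54, 84, 106), (63, 99, 124), (78, 108, 128), (50, 92, 120), (51, 92, 119), (78, 100, 120), (111, 110, 114), (106, 104, 108), (105, 103, 107), (103, 100, 106), (103, 101, 105)]
```

Axial stop at 27 N with no side load, and red meets brass directly in the picture with no steel showing, so the key is seated. Releasing and re-posing for the turn.

>>> step_arm(moves=[0,0,0,0,-0.6,0,0,0,0,-0.6,0,0,-0.03,0,-0.6,0,0,-0.1,0,-0.6,0,0,-0.13,0,-0.6])

```text
clock: 15.6
position: [0.5858, -0.281, 0.1883]
ee_rot: [0.001, 0.986, -0.165, 0.002]
contact_force: [0.3, 0.9, 1.3]
width: 0.0685
```

```bash
python3 g.py .582 -.281 .19 -19
```

```text
clk 15.6 pos [ 0.5858 -0.281   0.1883] ang -109.02 w 0.0685 F [0.3 0.9 1.3] q6 1.35 tilt [ 0.004  0.001 -1.   ]
MOVE [-0.0071  0.0025 -0.0034] -0.5001  rows~ 10.5
```

>>> step_arm(moves=[-0.007,0.002,-0.003,-0.5,-0.3,-0.007,0.002,-0.003,-0.5,-0.3,-0.007,0.002,-0.003,-0.5,-0.3,-0.007,0.002,-0.003,-0.5,-0.3,-0.007,0.002,-0.003,-0.5,-0.3])

```text
clock: 16.1
position: [0.581, -0.2801, 0.187]
ee_rot: [-0.0, 0.978, 0.211, 0.0]
contact_force: [0.7, 0.3, 0.9]
width: 0.0551
```

>>> step_arm(moves=[0,0,0,-0.26,-0.3,0,0,0,-0.26,-0.3,0,0,0,-0.26,-0.3,0,0,0,-0.26,-0.3,0,0,0,-0.26,-0.3])

```text
clock: 16.6
position: [0.581, -0.2801, 0.187]
ee_rot: [-0.0, 0.833, 0.554, 0.0]
contact_force: [-0.2, 0.1, -0.1]
width: 0.0557
```

```bash
python3 g.py .582 -.281 .135 -19; python3 - <<'E'
from m import *
cv2.imwrite('raw_in2.png',S['frame'])
for d,b in ((S,(150,220,90,70)),(T,(335,150,90,60))):
  c=mask(d,(0,150,50),(8,255,255),b); print(cv2.minAreaRect(c.astype(np.int32)),cv2.boundingRect(c))
E
```

```text
clk 16.6 pos [ 0.581  -0.2801  0.187 ] ang -22.72 w 0.0557 F [-0.2  0.1 -0.1] q6 -0.16 tilt [ 0. -0. -1.]
MOVE [-0.001   0.0025  0.1039] -0.0206  rows~ 1.0
((197.86856079101562, 270.3582458496094), (22.974660873413086, 20.46180534362793), 68.96248626708984) (185, 257, 27, 28)
((367.5, 165.5), (3.0, 3.0), 90.0) (366, 164, 4, 4)
```

>>> step_arm(moves=[-0.001,0.002,0.05,-0.02,-0.3,-0.001,0.002,0.104,-0.02,-0.3,-0.001,0.002,0.104,-0.02,0.1,-0.001,0.002,0.104,-0.02,0.25,-0.001,0.002,0.104,-0.02,0.32], force=20)

```text
clock: 17.2
position: [0.5823, -0.2814, 0.1371]
ee_rot: [0.001, 0.817, 0.577, 0.001]
contact_force: [-0.1, -0.4, 0.6]
width: 0.029
```

>>> step_arm(moves=[0,0,0,0,0.34,0,0,0,0,0.34])

```text
clock: 17.4
position: [0.5819, -0.2811, 0.137]
ee_rot: [0.001, 0.817, 0.577, 0.0]
contact_force: [0.0, -0.2, 0.2]
width: 0.0278
```

```bash
python3 g.py .582 -.281 .135 -19;python3 k.py
```

```text
clk 17.4 pos [ 0.5819 -0.2811  0.137 ] ang -19.5 w 0.0278 F [ 0.  -0.2  0.2] q6 -0.22 tilt [-0.     0.002 -1.   ]
MOVE [0.0003 0.0002 0.004 ] -0.0028  rows~ 0.1
clk 17.4 depth 14.5 xp 6.6 y -0.2 F n,xp,y [np.float64(0.2), np.float64(0.2), np.float64(-0.1)] M [ 0.08 -0.01  0.01] w 0.0278
```

>>> step_arm(moves=[0,0,0,0.04,0.34,0,0,0,0.08,0.34,0,0,0,0.12,0.34,0,0,0,0.16,0.36,0,0,0,0.2,0.38])

```text
clock: 17.9
position: [0.5817, -0.281, 0.1371]
ee_rot: [0.001, 0.956, 0.294, 0.001]
contact_force: [-0.3, -0.2, 3.0]
width: 0.0262
```

```bash
python3 g.py .582 -.281 .135 -19;python3 k.py
```

```text
clk 17.9 pos [ 0.5817 -0.281   0.1371] ang -55.77 w 0.0262 F [-0.3 -0.2  3. ] q6 0.42 tilt [ 0.001  0.002 -1.   ]
MOVE [0.0006 0.0003 0.0043] -0.2043  rows~ 4.3
clk 17.9 depth 14.200000000000003 xp 6.5 y -0.2 F n,xp,y [np.float64(2.8), np.float64(1.3), np.float64(-0.3)] M [0.05 0.01 0.12] w 0.0262
```

>>> step_arm(moves=[0,0,0,0.04,0.38,0,0,0,0.08,0.4,0,0,0,0.12,0.42,0,0,0,0.16,0.44,0,0,0,0.2,0.46])

```text
clock: 18.4
position: [0.5814, -0.2807, 0.1369]
ee_rot: [0.0, 1.0, -0.015, 0.0]
contact_force: [-0.9, 0.4, 1.7]
width: 0.0235
```

```bash
python3 g.py .582 -.281 .135 -95.5;python3 k.py; python3 - <<'E'
from m import *
cv2.imwrite('raw_t1.png',S['frame'])
c=mask(S,(0,150,50),(8,255,255),(150,220,90,70)); print(cv2.minAreaRect(c.astype(np.int32)),cv2.boundingRect(c))
E
```

```text
clk 18.4 pos [ 0.5814 -0.2807  0.1369] ang -91.77 w 0.0235 F [-0.9  0.4  1.7] q6 1.04 tilt [ 0.001  0.    -1.   ]
MOVE [0.0013 0.0005 0.0037] 0.0207  rows~ 0.4
clk 18.4 depth 14.299999999999997 xp 6.0 y 0.0 F n,xp,y [np.float64(2.0), np.float64(-0.0), np.float64(0.1)] M [0.14 0.11 0.1 ] w 0.0235
((200.58755493164062, 271.4007873535156), (23.953264236450195, 17.840190887451172), 86.42366790771484) (191, 260, 20, 24)
```

>>> step_arm(moves=[0,0,0,0.01,0.55,0,0,0,0.02,0.65,0,0,0,0.025,0.75,0,0,0,0.025,0.8,0,0,0,0.025,0.8], force=30)

```text
clock: 19.0
position: [0.5813, -0.282, 0.1367]
ee_rot: [0.001, 0.999, -0.052, 0.0]
contact_force: [-2.8, -4.1, 5.2]
width: 0.0117
```

```bash
python3 g.py .582 -.281 .135 -95.5;python3 k.py
```

```text
clk 19.0 pos [ 0.5813 -0.282   0.1367] ang -95.91 w 0.0117 F [-2.8 -4.1  5.2] q6 1.12 tilt [ 0.001  0.002 -1.   ]
MOVE [ 0.0011 -0.0022  0.0035] -0.0023  rows~ 0.0
clk 19.0 depth 14.600000000000001 xp 6.3 y -1.2 F n,xp,y [np.float64(5.2), np.float64(1.4), np.float64(-4.8)] M [-0.86  0.39 -0.09] w 0.0117
```

>>> step_arm(moves=[0,0,0,0.02,0.8,0,0,0,0.04,0.8,0,0,0,0.05,0.8,0,0,0,0.05,0.8], force=40)

```text
clock: 19.4
position: [0.5819, -0.2805, 0.1367]
ee_rot: [-0.0, 0.992, -0.129, 0.001]
contact_force: [-1.8, 0.5, 6.0]
width: 0.0111
```

```bash
python3 g.py .582 -.281 .135 -95.5;python3 k.py
```

```text
clk 19.4 pos [ 0.5819 -0.2805  0.1367] ang -104.85 w 0.0111 F [-1.8  0.5  6. ] q6 1.27 tilt [ 0.002 -0.    -1.   ]
MOVE [0.0004 0.001  0.0034] -0.0519  rows~ 1.1
clk 19.4 depth 14.600000000000001 xp 6.4 y 0.4 F n,xp,y [np.float64(6.1), np.float64(1.4), np.float64(-0.1)] M [-0.24  0.06  0.5 ] w 0.0111
```

>>> step_arm(moves=[0,0,0,0.02,0.8,0,0,0,0.04,0.8,0,0,0,0.05,0.8], force=50)

```text
clock: 19.7
position: [0.5824, -0.2792, 0.1369]
ee_rot: [-0.001, 0.979, -0.205, 0.001]
contact_force: [-0.9, 3.7, 7.2]
width: 0.0107
```

```bash
python3 g.py .582 -.281 .135 -95.5;python3 k.py
```

```text
clk 19.7 pos [ 0.5824 -0.2792  0.1369] ang -113.71 w 0.0107 F [-0.9  3.7  7.2] q6 1.43 tilt [ 0.002 -0.002 -1.   ]
MOVE [0.0007 0.0037 0.0038] -0.1012  rows~ 2.1
clk 19.7 depth 14.5 xp 6.5 y 1.8 F n,xp,y [np.float64(7.3), np.float64(1.8), np.float64(3.2)] M [ 0.29 -0.31  1.81] w 0.0107
```

The z moment rises sharply to 1.8 N m, so the lock is at its stop. Releasing, lifting and looking.

>>> step_arm(moves=[0,0,0,0,0.3,0,0,0,0,-0.4,0,0,0,0,-0.4,0,0,-0.06,0,-0.4,0,0,-0.13,0,-0.4])

```text
clock: 20.2
position: [0.5804, -0.2801, 0.1991]
ee_rot: [-0.001, 0.978, -0.208, -0.002]
contact_force: [-0.2, -0.1, 0.6]
width: 0.0601
```

>>> step_arm(moves=[0,0,-0.08,0,-0.4,-0.1,0,-0.12,0,-0.4,-0.2,0,-0.12,0,-0.4,-0.3,0,-0.12,0,-0.4,-0.3,0,-0.12,0,-0.4])

```text
clock: 20.7
position: [0.4381, -0.2159, 0.2601]
ee_rot: [-0.001, 0.978, -0.208, -0.003]
contact_force: [0.7, 0.3, -0.9]
width: 0.0597
```

```bash
python3 g.py .582 -.281 .135 -95.5; python3 - <<'E'
from m import *
a=np.clip(S['frame'][150:330,165:345]*1.5,0,255).astype(np.uint8);b=np.clip(T['frame'][145:215,330:400]*1.5,0,255).astype(np.uint8);b2=np.clip(S['frame'][245:315,170:240]*1.5,0,255).astype(np.uint8)
r=lambda i,n:cv2.resize(i,(n,n),interpolation=2)
cv2.imwrite('pics/final.png',np.hstack([cv2.resize(a,(500,600)) ,np.vstack([r(b,300),r(b2,300)])]))
cv2.imwrite('raw_fT.png',T['frame']);cv2.imwrite('raw_fS.png',S['frame'])
E
```

```text
clk 20.7 pos [ 0.4381 -0.2159  0.2601] ang -113.98 w 0.0597 F [ 0.7  0.3 -0.9] q6 1.39 tilt [-0.007 -0.002 -1.   ]
MOVE [0.3175 0.0023 0.248 ] -0.1027  rows~ 4.0
```

View pics/final.png

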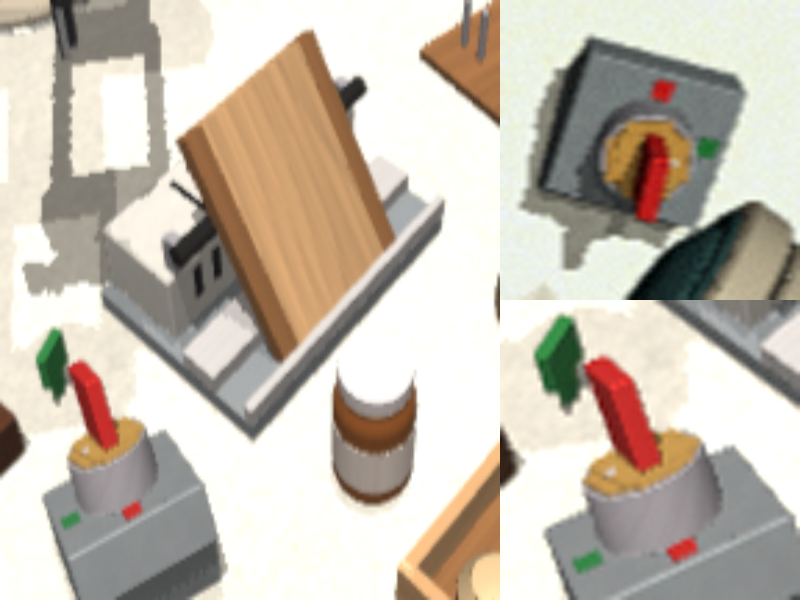

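```bash
python3 - <<'E'
from m import *
y=np.array([.3256,.9455,0]);x=np.array([.9455,-.3256,0]);n=-.5*x+np.array([0,0,.866]);xp=.866*x+np.array([0,0,.5]);m=np.array([.6014,-.2868,.0979])
def dot(f,u,v,r=2):
    w=f[v-r:v+r+1,u-r:u+r+1].astype(float)[...,0]; w=np.clip(w-np.median(w)-8,0,None); Y,X=np.mgrid[v-r:v+r+1,u-r:u+r+1]
    return (w*X).sum()/w.sum(),(w*Y).sum()/w.sum()
def ang(d,u,v):
    o,w=ray(d,u,v); q=o+w*(n@(m-o))/(n@w)-m; return np.degrees(np.arctan2(q@y,q@xp)),np.linalg.norm(q)
for nm,d,f,u,v in (('T0',T,'raw_top.png',366,177),('T1',T,'raw_fT.png',371,182),('S0',S,'raw_scene.png',204,284),('S1',S,'raw_fS.png',193,287)):
    c=dot(cv2.imread(f),u,v); P(nm,c,ang(d,*c))
E
```

```text
T0 [366.0596 177.1523] [-1.2346  0.0138]
T1 [370.5079 182.5873] [-7.65249e+01  1.70000e-02]
S0 [204.0122 283.6463] [1.47182e+01 8.60000e-03]
S1 [193.9828 285.9655] [-8.3354e+01  1.7000e-02]
```

```bash
python3 -c "
from rig import manip,job
s=manip.get_state();print(s['clock'],s['contact_force'].round(1),abs(s['qd']).max());print(job.sign_off())"
```

```text
20.9 [0.8 0.5 1. ] 0.021717217501466882
the job is handed in; nothing more can be done
None
```

I finished the job and handed it in at about 21 s. The wooden board is leaning on the dryer, and the red key is in the lock, turned clockwise to its stop.

- **Board:** I lowered it into the groove until the wrist felt the floor, then walked it back onto the rail with a finger behind it. On the way down it touched the groove's outer lip with about 8 N, so I backed off 7 mm. My camera estimate of the dryer had been roughly 5 mm off. The last picture shows it square, centred by eye, and resting on the rail.
- **Key insertion:** I took the larger red key from the holder, tilted it to about 30° using the holder slot, and pushed it in until it stopped at 27 N with no side load. My depth reading at that point was about 24 mm instead of 30. The tilted-key picture suggests it sat about 5 mm lower in the grip than assumed, which would explain most of the gap. Close up, no steel showed between the handle and the brass, so I judged it fully in.
- **Turn:** The wrist torque rose sharply to 1.8 N m at the stop. The lock's dot moved 75° in the top view, which matches 1.3 rad. The scene view gave about 98°, but its starting dot position was poorly resolved, so I trusted the top view.
- **At hand-in:** The gripper was open and clear of everything. I never moved near the sieve or the jar, and the fingers cleared the blue board. The last picture showed the jar, but I did not check the blue board or sieve again at the end.

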